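# Scoop the full-size milling balls out of a tray with a slotted scoop

### The job

Take the slotted wire scoop with the red grip from the blue mat and use it to scoop the two big white milling balls out of the dark tray: run it along the tray floor, tines first, until the tines have passed well between the stop fins and both balls sit behind the humps of the tines, then lift it level. The two small brown worn balls must fall through the slots and stay in the tray, and the fingers must not touch the white balls. Stand the loaded scoop upright back on the blue mat beside the other scoop, with both white balls still in it, and let go.

Things in the scene. Friction and masses are not known exactly. Their poses are not given: they have to be found in the camera images.
- scoop_grip (a point): Centre of the slotted scoop's red grip (0.22 kg, loose, stands by itself): 34 mm along x, 24 across y, 46 high; grip it firmly across y from above. It is 92 mm above the scoop's underside, over its middle, on an arch 66 mm high. x points to the tine tips, z up. Below the grip the scoop is 110 mm wide and reaches from x = -42 to +49 mm. The scoop with black grip and solid bottom is not the one.
- tine_tips (a point): Middle of the tine tips at the scoop's underside, 49 mm ahead (x) of the grip, 92 mm below it. Five bare steel tines 3 mm thick, 24 mm apart (at y = 0, +-24, +-48 mm), form its floor: low tips, ramps up to humps 9.5 mm high 25 mm behind the tips that keep big balls in, then flat to the wire back 91 mm behind the tips. Sweep 1 to 4 mm above the tray's floor: pressed down, it sticks.
- tray: Dark steel tray, fixed, 286 mm along x, 136 along y, walls 4 mm thick, 39 mm high, open on top, floor 4 mm above the worktop. Origin: centre of its underside; x runs along it, about to the robot's right, to the stop fins. All balls lie within 38 mm of its middle line between x = -10 mm and the fins; the other part, x = -139 to -30 mm, is free for setting the scoop in.
- fins (a point): Middle of the front edges of the four light grey stop fins, at the tray's floor; 94 mm from the tray's origin along x, same axes. The fins, 4 mm thick at y = +-12 and +-36 mm, stick out 45 mm from the end wall, 14 to 30 mm above the floor. Big balls stop at them; tines run between them (8 mm to spare each side). Big balls are past the humps once the tips are 15 to 30 mm beyond; then lift straight up.
- mat: Blue mat on the worktop behind the tray, fixed, 130 mm along x, 270 along y, 4 mm thick; origin: centre of its underside. The two scoops stand on it about 70 mm either side of its middle (along y), tines pointing about to the robot's right (-y); which is which varies. A microscope stands to the left of mat and tray: keep clear of it.
- ball_1: Big white ceramic milling ball, 32 mm in diameter, 70 g, loose in the tray, about 33 mm to the -y side of its middle line; origin at its centre; it rolls.
- ball_2: Another big white milling ball of the same size, about 33 mm to the +y side of the tray's middle line.
- worn_1: Small brown worn ball, 11 mm in diameter, loose in the tray; origin at its centre; it goes through the slots of the scoop.
- worn_2: Another small brown worn ball of the same size.
Things that resemble listed ones, but are neither listed nor needed, are in the scene too. What is shaped like the ball_2 but turquoise is not meant.

How it is judged (in metres and radians):
On the way:
1. both white balls are carried in the slotted scoop, at least 50 mm above where they lay, while both brown balls lie in the tray (x of ball_1 in the frame of scoop_grip between -0.045 and 0.035 m and y of ball_1 in the frame of scoop_grip between -0.05 and 0.05 m and z of ball_1 in the frame of scoop_grip between -0.1 and -0.05 m and x of ball_2 in the frame of scoop_grip between -0.045 and 0.035 m and y of ball_2 in the frame of scoop_grip between -0.05 and 0.05 m and z of ball_2 in the frame of scoop_grip between -0.1 and -0.05 m and x of worn_1 in the frame of tray between -0.142 and 0.142 m and y of worn_1 in the frame of tray between -0.068 and 0.068 m and z of worn_1 in the frame of tray between 0 and 0.025 m and x of worn_2 in the frame of tray between -0.142 and 0.142 m and y of worn_2 in the frame of tray between -0.068 and 0.068 m and z of worn_2 in the frame of tray between 0 and 0.025 m and height (world z) of each of ball_1, ball_2 above 0.07 m), for 0.2 s.
At the end, for the whole second after the job is handed in: The slotted scoop stands upright (within 10 degrees) and released on the blue mat, its grip within 50 mm (x) and 115 mm (y) of the mat's middle; both white balls lie at rest in the scoop between its back and its humps; both brown balls lie on the tray's floor (x of ball_1 in the frame of scoop_grip between -0.045 and 0.035 m and y of ball_1 in the frame of scoop_grip between -0.05 and 0.05 m and z of ball_1 in the frame of scoop_grip between -0.1 and -0.05 m and x of ball_2 in the frame of scoop_grip between -0.045 and 0.035 m and y of ball_2 in the frame of scoop_grip between -0.05 and 0.05 m and z of ball_2 in the frame of scoop_grip between -0.1 and -0.05 m and x of worn_1 in the frame of tray between -0.142 and 0.142 m and y of worn_1 in the frame of tray between -0.068 and 0.068 m and z of worn_1 in the frame of tray between 0 and 0.025 m and x of worn_2 in the frame of tray between -0.142 and 0.142 m and y of worn_2 in the frame of tray between -0.068 and 0.068 m and z of worn_2 in the frame of tray between 0 and 0.025 m and x of scoop_grip in the frame of mat between -0.05 and 0.05 m and y of scoop_grip in the frame of mat between -0.115 and 0.115 m and z of scoop_grip in the frame of mat between 0.085 and 0.107 m and angle between scoop_grip's own z axis and vertical below 0.175 rad and linear speed of each of ball_1, ball_2 below 0.03 m/s); the robot touches nothing.
It fails at once if the fingers touch a white ball (contact force between the fingers and ball_1 above 1 N or contact force between the fingers and ball_2 above 1 N).
It also fails if it takes over 54 s, if anything falls off the work surface, if the arm or the gripper's body presses on something with over 40 N, if the wrist force passes 120 N, or if a joint passes its speed limit or range.

### The arm

A 6-joint arm with a two-finger parallel gripper is mounted at the origin on a cart in front of the work surface, level with it; the furniture and walls round the work are solid. World frame = base frame: x ahead of the robot, y to its left, z up, the work surface at z = 0. Lengths are in mm, angles in degrees, forces in N, time in s.
With the tool pointing down it reaches from about 300 to 850 mm from the base axis. Payload 4.2 kg.
Tool frame: the origin (TCP) lies at the very end of the fingers, on their centre line; the grasp point (between the pads) lies 19 mm behind it (env.grasp_offset is the distance from the TCP to the grasp point, in mm); z points along the fingers, y is the line along which they close (so a half turn about z gives the same grasp; the last joint's range is limited). The gripper opens to 91 mm and grips with 3 to 60 N. Pads are 32 mm wide; open, the fingers measure 118 mm over their backs; the gripper's body (76 mm by 178 mm) begins 60 mm behind the grasp point.
Start: joints at [-65.718, 18.312, 89.639, -0, 72.044, -1.146], TCP at [246.896, -519.313, 213.976] pointing down, gripper open.
Joint ranges: [-177.97, 177.97], [-48.28, 115.42], [12.27, 149.76], [-77.06, 257.06], [2.81, 150.46], [-146.56, 146.56]. Speed limits (degrees/s): [147.25, 147.25, 180, 180, 180, 180].

### API

Orientations are given as [roll, pitch, yaw] about the fixed x, y, z axes, in that order (R = Rz(yaw) Ry(pitch) Rx(roll)).
In Python, from workcell import env, eyes gives the robot as it stands.
- The arm moves only by the tool send_rows, never from a script. Its arguments are lists of equal length, an entry for each row: "grip": the opening, from -1 (shut) to 1 (fully open), so that 0 is half open; "xyz": the shift along the world's x, y, z in m, a list of three; "yaw": the turn about the world's z in degrees. A call has 1 to 8 rows; each row is the pose to reach, as a shift and turn from the pose commanded when the call began; what a row does not reach only later rows make up. A row lasts 1/12 s, in which the tool goes at most 41.7 mm and 7.16 degrees, less where a joint would pass 70% of its speed; a pose out of reach is approached as far as the arm can. A call with a gripper value outside its range is refused whole. The fingers move at their own pace and stop on an object; "grip_force" is the grip in N (left out, the last holds). Time passes only in rows, so rows that repeat a pose let the fingers close. It gives the time, the measured TCP pose, the force, the opening and the grip force at its end, in the units of the state.
- env.state(): the state, without advancing time (a new reading comes with each control period).
- eyes.grab_frame(name): name is "scene" or "top" or "wrist"; returns a dict with "frame" (480x640x3 uint8, red, green, blue), "fx", "fy", "cx", "cy" (pixels), "pose" (4x4, takes a point from camera to world coordinates). Camera axes: x right, y down, z forward; pixel columns grow to the right and rows downward; lengths in mm; the calibration is good to about 2 mm. A picture is of the moment at which its call begins. There is no depth.
- env.job_done(): hands the job in; it is judged then, once.
The state is a dict: "time_s": time; "qpos": joint angles; "qvel": joint speeds; "effort": joint torques, N m; "ee_pos": TCP position; "ee_rot": TCP orientation; "force": force on the tool from outside, world axes, zero at the start; "torque": the same for the moment, N m; "gripper_width": finger opening in mm; "gripper_force": force on a finger pad.
Only numpy, scipy, OpenCV 4.12 (cv2) and the standard library are available. Lean on these libraries where they do the work, as an engineer would, in place of code of your own. Each camera call takes 0.05 s, during which the arm holds its last target. There are 200 camera calls.

## Working session

There is one attempt and no reset: what is moved stays moved. The work goes in short steps, Python scripts to look and compute and a tool call to move; the robot and the scene stay as the last step left them, time stands still between calls to the robot, and variables do not carry over. Pictures are saved under pics/ and viewed, at most 10 in all, crops included, and the job is handed in when it is done.

Besides the shell and the picture viewer there is one more tool, called after ">>>" as a command line: name --pt "numbers of a row" for each row, then --argument value for the rest. send_rows: Moves the arm, as the interface text tells. Its arguments: {"type":"object","properties":{"grip":{"type":"array"},"xyz":{"type":"array"},"yaw":{"type":"array"},"grip_force":{"type":"number"}},"required":["grip","xyz","yaw"]}

```bash
ls; mkdir -p pics; cat > h.py <<'E'
import numpy as np,cv2
from workcell import env,eyes
def grab(n,save=None):
    f=eyes.grab_frame(n)
    if save: cv2.imwrite('pics/'+save,f['frame'][:,:,::-1])
    return f
def ray(f,u,v,z):
    P=np.array(f['pose']);d=P[:3,:3]@np.array([(u-f['cx'])/f['fx'],(v-f['cy'])/f['fy'],1.])
    o=P[:3,3];return o+d*(z-o[2])/d[2]
def proj(f,p):
    P=np.array(f['pose']);c=P[:3,:3].T@(np.array(p)-P[:3,3])
    return f['fx']*c[0]/c[2]+f['cx'],f['fy']*c[1]/c[2]+f['cy']
E
python3 - <<'E'
from h import *
for n in('top','scene'):
    f=grab(n,n+'0.png');print(n,np.round(f['pose'],2).tolist(),f['fx'],f['cx'],f['cy'])
print(env.state(),env.grasp_offset)
E
```

```text
pics
top [[0.0, -1.0, 0.05, 471.69], [-1.0, -0.0, -0.03, -114.34], [0.03, -0.05, -1.0, 924.08], [0.0, 0.0, 0.0, 1.0]] 483.9089877895591 318.3199002226088 246.5088840471912
scene [[-0.78, -0.24, 0.58, 39.2], [-0.63, 0.32, -0.71, 467.7], [-0.01, -0.91, -0.4, 439.19], [0.0, 0.0, 0.0, 1.0]] 545.6845830051607 315.15035923318555 235.512346647409
{'time_s': 0.1, 'qpos': array([-6.57165943e+01,  1.83480153e+01,  8.96988389e+01, -2.10503031e-03,
        7.20459188e+01, -1.14549453e+00]), 'qvel': array([-0.08713385, -0.0001857 , -0.13004706,  0.05406146,  0.06197325,
        0.04707004]), 'effort': array([-4.89023259e-04, -4.13333595e+01, -2.32510471e+01,  7.30078644e-02,
        4.22261423e-02, -5.29012073e-05]), 'ee_pos': array([ 246.7048314 , -518.87786449,  213.20791108]), 'ee_rot': array([-1.79907206e+02,  1.46416813e-04,  2.54295509e+01]), 'force': array([0.79685085, 0.56976045, 0.4591042 ]), 'torque': array([-0.01202773,  0.00419334, -0.0201568 ]), 'gripper_force': 0.0, 'gripper_width': 91.29761330764364} 18.8
```

View pics/top0.png

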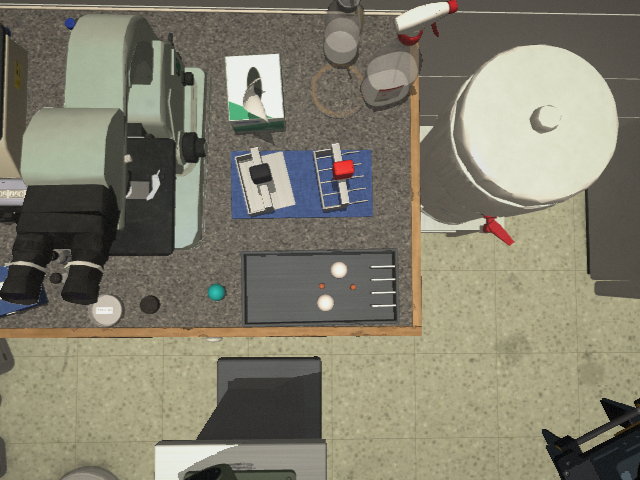

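View pics/scene0.png

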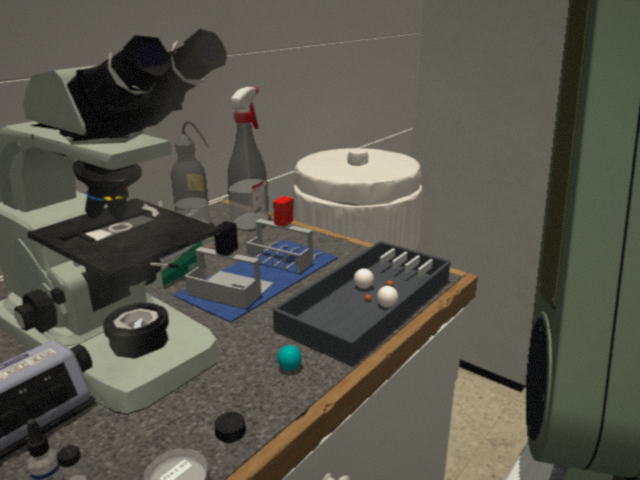

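Top view: the red grip of the slotted scoop is at (343,169) and the black grip at (261,173), with a solid bottom. The white balls are at (339,270) and (325,302), the brown balls at (322,286) and (353,287). The fins are at cols 372–395, and the turquoise decoy is at (217,292). I pick the red-gripped scoop with open tines, and will confirm it in an enlarged crop while measuring.

```bash
python3 - <<'E'
from h import *
f=grab('top');im=f['frame'];hsv=cv2.cvtColor(im,cv2.COLOR_RGB2HSV)
def blobs(m,x0,y0,x1,y1,amin):
    k=np.zeros(m.shape,np.uint8);k[y0:y1,x0:x1]=m[y0:y1,x0:x1]
    n,l,s,c=cv2.connectedComponentsWithStats(k)
    return [(c[i],s[i],(l==i).astype(np.uint8)) for i in range(1,n) if s[i,4]>=amin]
H,S,V=cv2.split(hsv)
def rect(mask,z,name):
    pts=np.argwhere(mask)[:,::-1]
    w=np.array([ray(f,u,v,z)[:2] for u,v in pts],np.float32)
    r=cv2.minAreaRect(w);print(name,np.round(r[0],1),np.round(r[1],1),round(r[2],2))
for c,s,m in blobs((((H<8)|(H>172))&(S>180)&(V>90)).astype(np.uint8),310,140,380,200,20):
    print('red',c,s[4],ray(f,*c,119));rect(m,119,'redtop')
bm=((H>105)&(H<125)&(S>110)&(V>50)).astype(np.uint8)
bm[:, :225]=0;bm[:,380:]=0;bm[:140]=0;bm[225:]=0
rect(cv2.morphologyEx(bm,cv2.MORPH_OPEN,np.ones((3,3))),4,'mat')
for c,s,m in blobs(((V>170)&(S<70)).astype(np.uint8),245,255,400,325,8):
    print('white',c.round(1),s,ray(f,*c,20).round(1))
for c,s,m in blobs(((H<14)&(S>120)&(V>60)).astype(np.uint8),250,258,392,318,6):
    print('brown',c.round(1),s[4],ray(f,*c,9.5).round(1))
c=cv2.resize(im[140:335,225:425],(800,780),interpolation=cv2.INTER_CUBIC)
cv2.imwrite('pics/crop1.png',cv2.resize(im[140:330,230:420],(600,600),interpolation=cv2.INTER_CUBIC)[:,:,::-1])
E
```

```text
red [343.27027027 167.27413127] 259 [ 645.45537437 -181.4881052   119.        ]
redtop [ 645.4 -181.4] [22.6 33.3] 9.36
mat [ 638.3 -110.3] [128.3 266.5] 1.03
white [338.7 269.5] [331 262  16  16 203] [ 473.7 -180.8   20. ]
white [381.4 266.1] [371 266  24   2  27] [ 480.2 -261.2   20. ]
white [381.9 279.1] [372 279  23   2  26] [ 455.9 -261.9   20. ]
white [381.6 292.2] [372 292  24   2  31] [ 431.4 -261.1   20. ]
white [325.1 302.5] [318 295  16  16 198] [ 412.4 -155.3   20. ]
white [381.9 305.4] [372 305  24   2  37] [ 407.  -261.6   20. ]
brown [321.2 285.6] 23 [ 443.5 -148.5    9.5]
brown [352.5 286.7] 24 [ 441.4 -207.6    9.5]
```

View pics/crop1.png

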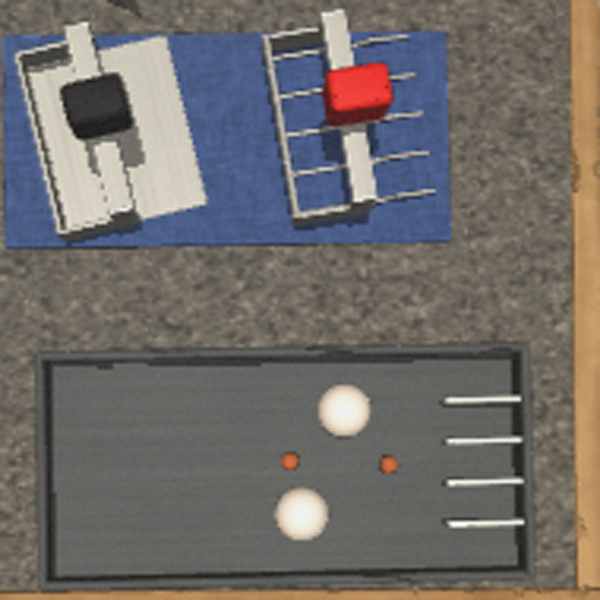

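Crop: the red-gripped scoop has open tines pointing right and slightly up; the black one has a solid plate. Next is the tray frame.

```bash
python3 - <<'E'
from h import *
f=grab('top');im=f['frame'];hsv=cv2.cvtColor(im,cv2.COLOR_RGB2HSV);H,S,V=cv2.split(hsv)
g=cv2.cvtColor(im,cv2.COLOR_RGB2GRAY)
# fins: line fits, tips
T=[]
for r in (266,279,292,305):
    m=np.argwhere(((V>150)&(S<70))[r-3:r+4,366:396]);v=m[:,0]+r-3;u=m[:,1]+366
    w=np.array([ray(f,a,b,34)[:2] for a,b in zip(u,v)])
    p=np.polyfit(w[:,1],w[:,0],1);y=w[:,1].max();T.append((y,np.polyval(p,y)));print('fin',np.round(T[-1],1),'slope deg',np.degrees(np.arctan(p[0])).round(2))
T=np.array(T);print(T.mean(0)); print('fin line angle',np.degrees(np.arctan(np.polyfit(T[:,1],T[:,0],1)[0])))
# tray: smooth low-texture dark region -> outer rim
sm=cv2.medianBlur(g,5);m=((sm<92)).astype(np.uint8);m[:244]=0;m[330:]=0;m[:,:236]=0;m[:,404:]=0
m=cv2.morphologyEx(m,cv2.MORPH_OPEN,np.ones((5,5)))
n,l,s,c=cv2.connectedComponentsWithStats(m);i=1+s[1:,4].argmax();print(s[i])
cn=max(cv2.findContours((l==i).astype(np.uint8),0,2)[0],key=cv2.contourArea)
w=np.array([ray(f,*p[0],39)[:2] for p in cn],np.float32);print(cv2.minAreaRect(w))
E
```

```text
fin [-239.5  479.1] slope deg -2.99
fin [-239.4  455.2] slope deg -2.51
fin [-241.1  431.2] slope deg -2.6
fin [-241.   407.5] slope deg -1.24
[-240.27262486  443.26471648]
fin line angle 1.4966645852473006
[303 320  64   7 324]
((376.5307312011719, -171.76498413085938), (114.84974670410156, 10.838675498962402), 89.8621826171875)
```

>>> send_rows --grip '[1,1,1,1,1,1,1,1]' --pt "0.02 0.034 0.002" --pt "0.04 0.068 0.004" --pt "0.06 0.102 0.006" --pt "0.08 0.136 0.008" --pt "0.1 0.17 0.01" --pt "0.12 0.204 0.01" --pt "0.14 0.238 0.01" --pt "0.16 0.272 0.01" --yaw '[6.5,13,19.5,26,32.5,39,45.5,52]' --grip_force 50

```text
time_s: 0.87
ee_pos: [407.4, -245.5, 224.0]
ee_rot: [180.0, 0.0, 77.7]
force: [0.9, -0.4, 0.3]
gripper_width: 91.5
gripper_force: 0.0
```

>>> send_rows --grip '[1,1,1,1,1,1,1,1]' --pt "0.025 0.025 0" --pt "0.06 0.045 0" --pt "0.1 0.055 0" --pt "0.14 0.065 0" --pt "0.18 0.065 0" --pt "0.21 0.065 0" --pt "0.235 0.066 0" --pt "0.238 0.066 0" --yaw '[6,12,17,22,22,22,22,22]'

```text
time_s: 1.53
ee_pos: [648.7, -180.6, 222.2]
ee_rot: [179.9, -0.0, 99.5]
force: [-0.7, -0.2, -0.6]
gripper_width: 91.4
gripper_force: 0.0
```

```bash
python3 - <<'E'
from h import *
s=env.state();print(s['time_s'],s['ee_pos'],s['ee_rot'])
f=grab('wrist','w1.png');im=f['frame'];H,S,V=cv2.split(cv2.cvtColor(im,cv2.COLOR_RGB2HSV))
m=(((H<8)|(H>172))&(S>180)&(V>90)).astype(np.uint8)
n,l,st,c=cv2.connectedComponentsWithStats(m);i=1+st[1:,4].argmax();print(c[i],st[i])
w=np.array([ray(f,u,v,119)[:2] for v,u in np.argwhere(l==i)],np.float32);print(cv2.minAreaRect(w))
E
```

```text
1.5333 [ 648.72460341 -180.61217538  222.21852882] [ 1.79928725e+02 -1.45132999e-02  9.95250998e+01]
[308.25153794 236.68831169] [ 292  212   33   49 1463]
((646.2852172851562, -181.15402221679688), (22.697952270507812, 35.56400680541992), 9.961316108703613)
```

View pics/w1.png

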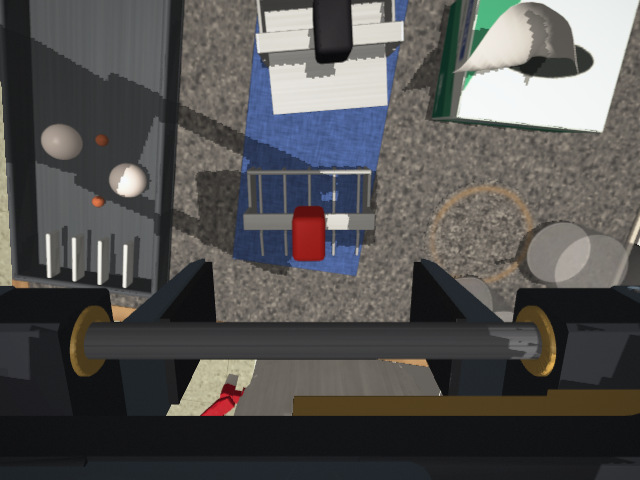

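The wrist view shows the red grip at (308,237) between the fingers, and it agrees with the top view (646,-181). Descending and gripping.

>>> send_rows --grip '[1,1,1,1,1,1,1,1]' --pt "0.001 0 -0.03" --pt "0.001 0 -0.06" --pt "0.001 0 -0.09" --pt "0.001 0 -0.115" --pt "0.001 0 -0.13" --pt "0.001 0 -0.14" --pt "0.001 0 -0.145" --pt "0.001 0 -0.145" --yaw '[0.3,0.3,0.3,0.3,0.3,0.3,0.3,0.3]'

```text
time_s: 2.25
ee_pos: [645.1, -181.4, 78.5]
ee_rot: [-179.9, -0.0, 99.7]
force: [-0.3, 0.8, -0.7]
gripper_width: 91.0
gripper_force: 0.0
```

>>> send_rows --grip '[0.4,0,-0.3,-0.6,-1,-1,-1,-1]' --pt "0 0 0" --pt "0 0 0" --pt "0 0 0" --pt "0 0 0" --pt "0 0 0" --pt "0 0 0" --pt "0 0 0" --pt "0 0 0" --yaw '[0,0,0,0,0,0,0,0]'

```text
time_s: 2.92
ee_pos: [645.9, -181.3, 79.0]
ee_rot: [180.0, 0.0, 99.7]
force: [-0.0, -0.4, 0.3]
gripper_width: 40.8
gripper_force: 0.0
```

>>> send_rows --grip '[-1,-1,-1,-1,-1,-1,-1,-1]' --pt "0 0 0" --pt "0 0 0" --pt "0 0 0" --pt "0 0 0.005" --pt "0 0 0.015" --pt "0 0 0.03" --pt "0 0 0.05" --pt "0 0 0.07" --yaw '[0,0,0,0,0,0,0,0]'

```text
time_s: 3.58
ee_pos: [645.6, -181.2, 150.0]
ee_rot: [-180.0, -0.0, 99.7]
force: [1.7, -0.4, -2.5]
gripper_width: 23.7
gripper_force: 50.0
```

>>> send_rows --grip '[-1,-1,-1,-1,-1,-1,-1,-1]' --pt "-0.02 0 0.005" --pt "-0.05 0 0.01" --pt "-0.08 0 0.01" --pt "-0.11 0 0.01" --pt "-0.14 0 0.01" --pt "-0.165 0.015 0.01" --pt "-0.185 0.035 0.01" --pt "-0.2 0.06 0.01" --yaw '[-1,-2,-3,-4,-5,-6,-7,-8]'

```text
time_s: 4.25
ee_pos: [443.9, -121.5, 159.8]
ee_rot: [180.0, 0.0, 91.5]
force: [0.4, 0.3, -1.7]
gripper_width: 23.8
gripper_force: 50.0
```

>>> send_rows --grip '[-1,-1,-1,-1,-1,-1,-1,-1]' --pt "-0.004 0.02 0" --pt "-0.007 0.04 0" --pt "-0.008 0.053 0" --pt "-0.008 0.06 0" --pt "-0.008 0.063 0" --pt "-0.008 0.063 0" --pt "-0.008 0.063 0" --pt "-0.008 0.063 0" --yaw '[0,0,0,0,0,0,0,0]'

```text
time_s: 4.92
ee_pos: [438.2, -58.9, 159.0]
ee_rot: [180.0, 0.0, 91.7]
force: [0.8, -0.2, -2.9]
gripper_width: 23.7
gripper_force: 50.0
```

```bash
python3 - <<'E'
from h import *
s=env.state();print(s['time_s'],s['ee_pos'],s['ee_rot'])
f=grab('top','t2.png');cv2.imwrite('pics/t2c.png',cv2.resize(f['frame'][220:340,220:420],(800,480),interpolation=cv2.INTER_CUBIC)[:,:,::-1])
p=s['ee_pos'];th=np.radians(s['ee_rot'][2]-90);X=np.array([np.sin(th),-np.cos(th),0]);Y=np.array([np.cos(th),np.sin(th),0]);g=p+[0,0,17]
for k in (-48,-24,0,24,48):
    u,v=proj(f,g+49*X+k*Y-[0,0,91]);print('tip',k,(u-220)*4,(v-220)*4)
    u,v=proj(f,g-42*X+k*Y-[0,0,91]);print('  back',k,(u-220)*4,(v-220)*4)
E
```

```text
4.9167 [438.15296793 -58.94166547 159.00523586] [1.79990539e+02 1.93662962e-02 9.16914667e+01]
tip -48 320.3919686210952 388.63617803630905
  back -48 108.23014769082852 395.40852637708076
tip -24 318.89517716125783 332.67061888987337
  back -24 107.0269664227859 339.2328783790408
tip 0 317.4025832359532 276.8620070360041
  back 0 105.82717137589293 283.21533055459804
tip 24 315.91416921283985 221.209683195254
  back 24 104.63074827501794 227.35521640835623
tip 48 314.4299175581946 165.71299177554238
  back 48 103.43768292515506 171.65187318594462
```

View pics/t2c.png

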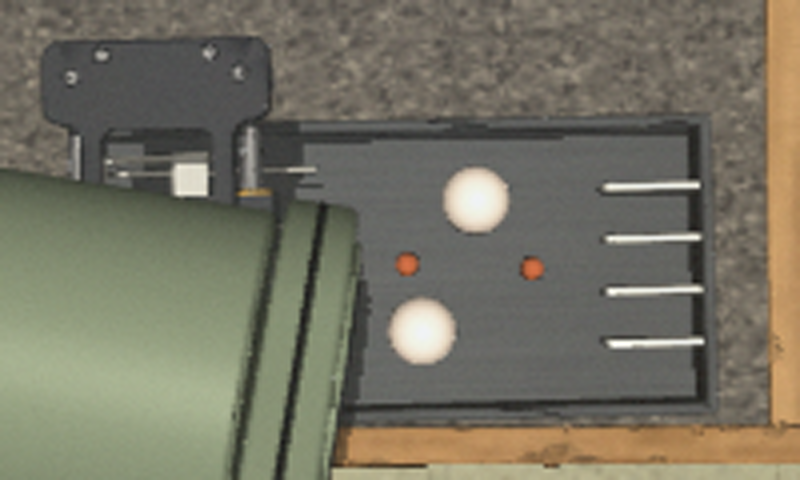

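The crop shows the scoop over the free end of the tray. The outer tine tip is at (316,170), where (314,166) was predicted, so the grasp is true to about 1.5 mm. Lowering into the tray.

>>> send_rows --grip '[-1,-1,-1,-1,-1,-1,-1,-1]' --pt "0 0 -0.015" --pt "0 0 -0.03" --pt "0 0 -0.045" --pt "0 0 -0.058" --pt "0 0 -0.068" --pt "0 0 -0.074" --pt "0 0 -0.077" --pt "0 0 -0.077" --yaw '[0,0,0,0,0,0,0,0]'

```text
time_s: 5.63
ee_pos: [437.7, -58.6, 81.6]
ee_rot: [-179.9, -0.0, 91.7]
force: [0.9, 0.9, -2.1]
gripper_width: 23.5
gripper_force: 50.0
```

```bash
python3 - <<'E'
from h import *
s=env.state();print(s['time_s'],s['ee_pos'],s['ee_rot'],s['force'])
grab('scene','s3.png');f=cv2.imread('pics/s3.png');cv2.imwrite('pics/s3c.png',cv2.resize(f[180:370,230:480],(790,600),interpolation=cv2.INTER_CUBIC))
E
```

```text
5.6333 [437.71644278 -58.56723665  81.55675799] [-1.79945913e+02 -9.10210761e-03  9.16991271e+01] [ 0.87948645  0.94542901 -2.11487686]
```

View pics/s3c.png

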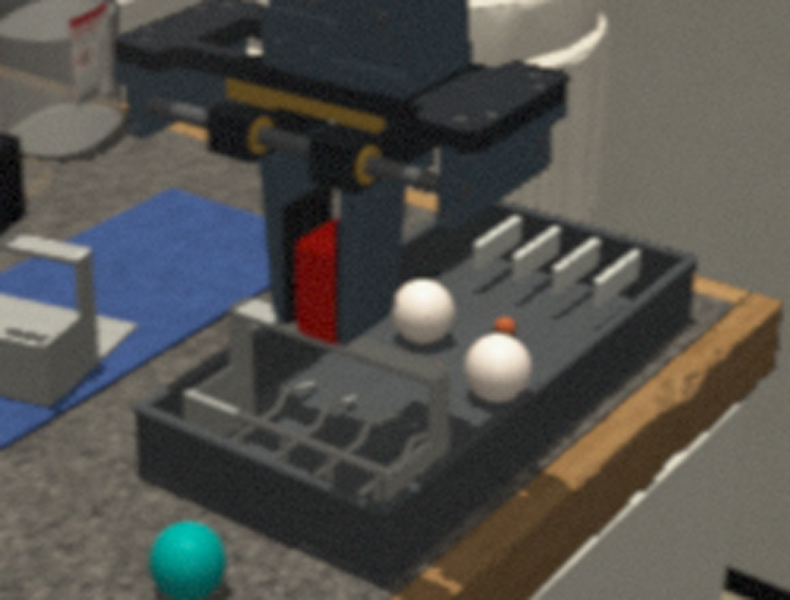

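>>> send_rows --grip '[-1,-1,-1,-1,-1,-1,-1,-1]' --pt "0 -0.004 0" --pt "0 -0.008 0" --pt "0 -0.012 0" --pt "0 -0.016 0" --pt "0.001 -0.02 0" --pt "0.001 -0.024 0" --pt "0.001 -0.028 0" --pt "0.001 -0.032 0" --yaw '[0,0,0,0,0,0,0,0]'

```text
time_s: 6.35
ee_pos: [438.9, -90.8, 82.0]
ee_rot: [180.0, 0.0, 91.7]
force: [0.1, 0.6, -0.8]
gripper_width: 23.6
gripper_force: 50.0
```

>>> send_rows --grip '[-1,-1,-1,-1,-1,-1,-1,-1]' --pt "0 -0.004 0" --pt "0 -0.008 0" --pt "0 -0.012 0" --pt "0 -0.016 0" --pt "0.001 -0.02 0" --pt "0.001 -0.024 0" --pt "0.001 -0.028 0" --pt "0.001 -0.032 0" --yaw '[0,0,0,0,0,0,0,0]'

```text
time_s: 7.02
ee_pos: [439.9, -122.7, 81.9]
ee_rot: [180.0, -0.0, 91.7]
force: [-0.4, 0.3, -1.5]
gripper_width: 24.0
gripper_force: 50.0
```

>>> send_rows --grip '[-1,-1,-1,-1,-1,-1,-1,-1]' --pt "0 -0.004 0" --pt "0 -0.008 0" --pt "0 -0.012 0" --pt "0 -0.016 0" --pt "0.001 -0.02 0" --pt "0.001 -0.024 0" --pt "0.001 -0.028 0" --pt "0.001 -0.032 0" --yaw '[0,0,0,0,0,0,0,0]'

```text
time_s: 7.68
ee_pos: [440.9, -154.7, 82.0]
ee_rot: [180.0, -0.0, 91.7]
force: [0.1, 0.6, -3.0]
gripper_width: 23.4
gripper_force: 50.0
```

```bash
python3 - <<'E'
from h import *
s=env.state();print(s['time_s'],s['ee_pos'],s['ee_rot'],s['force'])
a=grab('scene')['frame'];b=grab('top')['frame']
o=np.hstack([cv2.resize(a[180:360,250:490],(480,360)),cv2.resize(b[240:340,240:420],(320,178)) if 0 else cv2.copyMakeBorder(cv2.resize(b[245:335,320:400],(320,360)),0,0,0,0,0)])
cv2.imwrite('pics/c4.png',o[:,:,::-1])
E
```

```text
7.6833 [ 440.89476762 -154.71534684   81.97420486] [ 1.79996465e+02 -1.25635190e-03  9.17256726e+01] [ 0.09536327  0.61354916 -2.95139014]
```

View pics/c4.png

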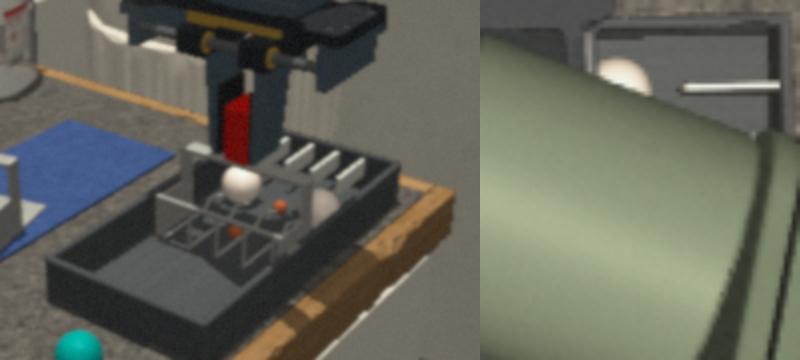

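The composite shows the tines under and behind both white balls, which are near the fins at (240,185) and (320,205). The brown balls are at (280,207) and (235,230). Continuing the sweep slowly.

>>> send_rows --grip '[-1,-1,-1,-1,-1,-1,-1,-1]' --pt "0 -0.0035 0" --pt "0 -0.007 0" --pt "0 -0.0105 0" --pt "0 -0.014 0" --pt "0.0005 -0.0175 0" --pt "0.0005 -0.021 0" --pt "0.0005 -0.0245 0" --pt "0.0005 -0.028 0" --yaw '[0,0,0,0,0,0,0,0]'

```text
time_s: 8.45
ee_pos: [441.1, -182.5, 81.7]
ee_rot: [-180.0, -0.0, 91.7]
force: [0.1, 1.2, -3.8]
gripper_width: 24.0
gripper_force: 50.0
```

>>> send_rows --grip '[-1,-1,-1,-1,-1,-1,-1,-1]' --pt "0 -0.003 0" --pt "0 -0.006 0" --pt "0 -0.009 0" --pt "0 -0.012 0" --pt "0.0005 -0.015 0" --pt "0.0005 -0.018 0" --pt "0.0005 -0.021 0" --pt "0.0005 -0.024 0" --yaw '[0,0,0,0,0,0,0,0]'

```text
time_s: 9.12
ee_pos: [442.0, -206.8, 82.1]
ee_rot: [180.0, 0.0, 91.7]
force: [-0.1, 0.9, -3.2]
gripper_width: 23.9
gripper_force: 50.0
```

>>> send_rows --grip '[-1,-1,-1,-1,-1,-1,-1,-1]' --pt "0 -0.003 0" --pt "0 -0.006 0" --pt "0 -0.008 0" --pt "0 -0.008 0" --pt "0 -0.008 0" --pt "0 -0.008 0" --pt "0 -0.008 0" --pt "0 -0.008 0" --yaw '[0,0,0,0,0,0,0,0]'

```text
time_s: 9.78
ee_pos: [441.9, -214.2, 82.0]
ee_rot: [180.0, -0.0, 91.7]
force: [0.2, -0.3, -2.7]
gripper_width: 23.8
gripper_force: 50.0
```

```bash
python3 - <<'E'
from h import *
s=env.state();print(s['time_s'],s['ee_pos'],s['ee_rot'],s['force'])
a=grab('scene')['frame'];b=grab('top')['frame']
o=np.hstack([cv2.resize(a[180:345,280:480],(480,396)),cv2.resize(b[245:344,320:400],(320,396))])
cv2.imwrite('pics/c5.png',o[:,:,::-1])
E
```

```text
9.7833 [ 441.88922174 -214.17559478   81.98622185] [ 1.79995634e+02 -1.40509649e-03  9.17410036e+01] [ 0.1616221  -0.26069269 -2.68347285]
```

View pics/c5.png

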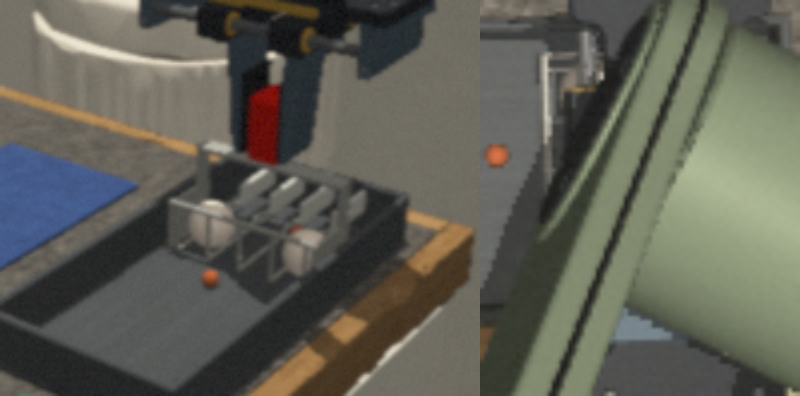

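The composite shows both white balls inside the scoop, at (212,222) and (303,250). One brown ball is left behind the scoop and the other shows at (297,232), still on the floor. Lifting straight up.

>>> send_rows --grip '[-1,-1,-1,-1,-1,-1,-1,-1]' --pt "0 0 0.001" --pt "0 0 0.003" --pt "0 0 0.006" --pt "0 0 0.01" --pt "0 0 0.015" --pt "0 0 0.02" --pt "0 0 0.025" --pt "0 0 0.03" --yaw '[0,0,0,0,0,0,0,0]'

```text
time_s: 10.55
ee_pos: [442.0, -214.4, 112.7]
ee_rot: [180.0, 0.0, 91.7]
force: [0.6, 0.1, -3.7]
gripper_width: 24.0
gripper_force: 50.0
```

>>> send_rows --grip '[-1,-1,-1,-1,-1,-1,-1,-1]' --pt "0 0 0.006" --pt "0 0 0.014" --pt "0 0 0.022" --pt "0 0 0.03" --pt "0 0 0.038" --pt "0 0 0.044" --pt "0 0 0.048" --pt "0 0 0.05" --yaw '[0,0,0,0,0,0,0,0]'

```text
time_s: 11.22
ee_pos: [442.1, -214.4, 162.8]
ee_rot: [179.9, 0.0, 91.7]
force: [0.1, 0.7, -3.4]
gripper_width: 24.0
gripper_force: 50.0
```

>>> send_rows --grip '[-1,-1,-1,-1]' --pt "0 0 0" --pt "0 0 0" --pt "0 0 0" --pt "0 0 0" --yaw '[0,0,0,0]'

```text
time_s: 11.55
ee_pos: [441.6, -214.2, 161.5]
ee_rot: [-180.0, -0.0, 91.7]
force: [0.1, 0.0, -3.6]
gripper_width: 23.5
gripper_force: 50.0
```

```bash
python3 - <<'E'
from h import *
s=env.state();print(s['time_s'],s['ee_pos'],s['ee_rot'],s['force'])
a=grab('scene')['frame'];b=grab('top')['frame']
o=np.hstack([cv2.resize(a[150:340,270:480],(500,452)),cv2.resize(b[245:344,320:386],(300,452))])
cv2.imwrite('pics/c6.png',o[:,:,::-1])
E
```

```text
11.55 [ 441.62305098 -214.16440784  161.52296212] [-1.79951727e+02 -2.82402851e-02  9.17302910e+01] [ 0.09968073  0.00992468 -3.5986632 ]
```

View pics/c6.png

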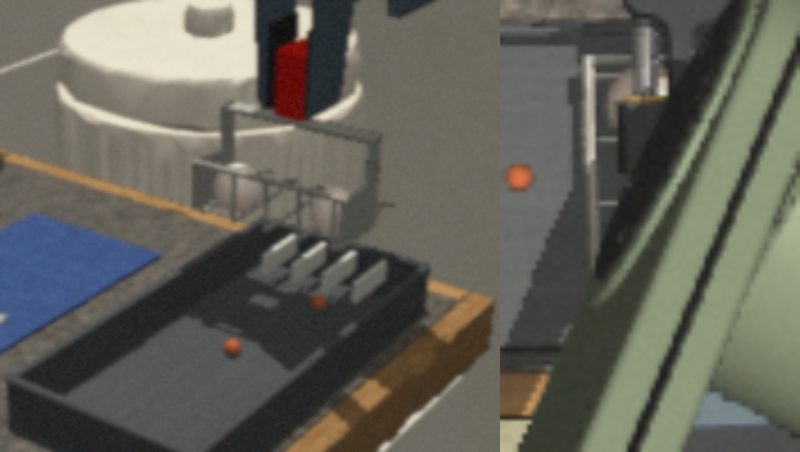

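The composite shows the loaded scoop high above the tray with both white balls in it. Both brown balls are on the tray floor, at (232,347) and (319,302). Carrying it gently to the mat, to (640,-185).

>>> send_rows --grip '[-1,-1,-1,-1,-1,-1,-1,-1]' --pt "0.001 0 0" --pt "0.003 0 0" --pt "0.006 0 0" --pt "0.01 0 0" --pt "0.015 0 0" --pt "0.021 0.001 0" --pt "0.028 0.002 0" --pt "0.036 0.003 0" --yaw '[0,0,0,0,0,0,0,0]'

```text
time_s: 12.32
ee_pos: [478.7, -211.2, 162.0]
ee_rot: [180.0, -0.0, 91.7]
force: [0.3, 0.1, -3.3]
gripper_width: 23.9
gripper_force: 50.0
```

>>> send_rows --grip '[-1,-1,-1,-1,-1,-1,-1,-1]' --pt "0.008 0.001 0" --pt "0.016 0.003 0" --pt "0.024 0.005 0" --pt "0.032 0.007 0" --pt "0.04 0.009 0" --pt "0.048 0.011 0" --pt "0.056 0.012 0" --pt "0.064 0.013 0" --yaw '[0,0,0,0,0,0,0,0]'

```text
time_s: 12.98
ee_pos: [542.7, -198.1, 162.0]
ee_rot: [180.0, 0.0, 91.7]
force: [-0.2, -0.6, -3.3]
gripper_width: 23.6
gripper_force: 50.0
```

>>> send_rows --grip '[-1,-1,-1,-1,-1,-1,-1,-1]' --pt "0.008 0.001 0" --pt "0.016 0.003 0" --pt "0.024 0.005 0" --pt "0.032 0.007 0" --pt "0.04 0.009 0" --pt "0.048 0.011 0" --pt "0.056 0.012 0" --pt "0.064 0.013 0" --yaw '[0,0,0,0,0,0,0,0]'

```text
time_s: 13.65
ee_pos: [606.7, -185.1, 161.9]
ee_rot: [180.0, 0.0, 91.7]
force: [-0.0, 0.6, -3.3]
gripper_width: 23.4
gripper_force: 50.0
```

>>> send_rows --grip '[-1,-1,-1,-1,-1,-1,-1,-1]' --pt "0.008 0 0" --pt "0.015 0 0" --pt "0.021 0 0" --pt "0.026 0 0" --pt "0.03 0 0" --pt "0.032 0 0" --pt "0.033 0 0" --pt "0.034 0 0" --yaw '[0,0,0,0,0,0,0,0]'

```text
time_s: 14.32
ee_pos: [639.8, -185.3, 162.0]
ee_rot: [-180.0, -0.0, 91.7]
force: [-0.2, -0.1, -2.8]
gripper_width: 23.8
gripper_force: 50.0
```

>>> send_rows --grip '[-1,-1,-1,-1,-1,-1,-1,-1]' --pt "0 0 -0.003" --pt "0 0 -0.009" --pt "0 0 -0.017" --pt "0 0 -0.026" --pt "0 0 -0.035" --pt "0 0 -0.044" --pt "0 0 -0.052" --pt "0 0 -0.059" --yaw '[0,0,0,0,0,0,0,0]'

```text
time_s: 14.98
ee_pos: [639.5, -185.2, 101.6]
ee_rot: [-179.9, -0.0, 91.7]
force: [0.2, -1.2, -3.0]
gripper_width: 23.7
gripper_force: 50.0
```

>>> send_rows --grip '[-1,-1,-1,-1,-1,-1,-1,-1]' --pt "0 0 -0.006" --pt "0 0 -0.011" --pt "0 0 -0.015" --pt "0 0 -0.018" --pt "0 0 -0.02" --pt "0 0 -0.021" --pt "0 0 -0.022" --pt "0 0 -0.023" --yaw '[0,0,0,0,0,0,0,0]'

```text
time_s: 15.65
ee_pos: [640.2, -185.4, 80.4]
ee_rot: [179.9, 0.0, 91.7]
force: [-0.1, 0.4, -2.8]
gripper_width: 23.9
gripper_force: 50.0
```

>>> send_rows --grip '[-1,-1,-1,-1]' --pt "0 0 -0.0005" --pt "0 0 -0.001" --pt "0 0 -0.001" --pt "0 0 -0.001" --yaw '[0,0,0,0]'

```text
time_s: 15.98
ee_pos: [640.1, -185.4, 79.3]
ee_rot: [180.0, 0.0, 91.7]
force: [0.6, -0.6, -1.3]
gripper_width: 24.1
gripper_force: 50.0
```

Touching begins; ease down 0.5 mm, then open slowly.

>>> send_rows --grip '[-1,-1,-1,-1]' --pt "0 0 -0.0005" --pt "0 0 -0.0005" --pt "0 0 -0.0005" --pt "0 0 -0.0005" --yaw '[0,0,0,0]' --grip_force 20

```text
time_s: 16.32
ee_pos: [640.1, -185.4, 78.9]
ee_rot: [180.0, 0.0, 91.7]
force: [0.0, 0.3, 0.2]
gripper_width: 23.9
gripper_force: 20.0
```

>>> send_rows --grip '[-0.45,-0.4,-0.35,-0.3,-0.2,-0.1,0,0]' --pt "0 0 0" --pt "0 0 0" --pt "0 0 0" --pt "0 0 0" --pt "0 0 0" --pt "0 0 0" --pt "0 0 0" --pt "0 0 0" --yaw '[0,0,0,0,0,0,0,0]'

```text
time_s: 16.98
ee_pos: [639.9, -185.3, 78.4]
ee_rot: [180.0, -0.0, 91.7]
force: [-0.0, -0.0, -0.1]
gripper_width: 45.3
gripper_force: 0.0
```

>>> send_rows --grip '[0,0,0,0,0,0,0,0]' --pt "0 0 0.01" --pt "0 0 0.025" --pt "0 0 0.045" --pt "0 0 0.07" --pt "0 0 0.095" --pt "0 0 0.12" --pt "0 0 0.14" --pt "0 0 0.15" --yaw '[0,0,0,0,0,0,0,0]'

```text
time_s: 17.65
ee_pos: [641.0, -185.7, 232.8]
ee_rot: [179.7, 0.1, 91.7]
force: [0.4, -0.4, -0.5]
gripper_width: 45.7
gripper_force: 0.0
```

>>> send_rows --grip '[0,0,0,0,0,0,0,0]' --pt "-0.03 0 0" --pt "-0.06 0 0" --pt "-0.09 0 0" --pt "-0.12 0 0" --pt "-0.15 0 0" --pt "-0.18 0 0" --pt "-0.2 0 0" --pt "-0.2 0 0" --yaw '[0,0,0,0,0,0,0,0]'

```text
time_s: 18.32
ee_pos: [435.8, -184.7, 228.7]
ee_rot: [-179.9, -0.0, 91.7]
force: [-1.2, 0.2, -0.5]
gripper_width: 45.8
gripper_force: 0.0
```

```bash
python3 - <<'E'
from h import *
a=grab('scene')['frame'];f=grab('top');b=f['frame']
o=np.hstack([cv2.resize(a[150:350,180:440],(500,400)),cv2.resize(b[140:240,300:375],(300,400))])
cv2.imwrite('pics/c7.png',o[:,:,::-1])
E
```

```text
(no output)
```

View pics/c7.png

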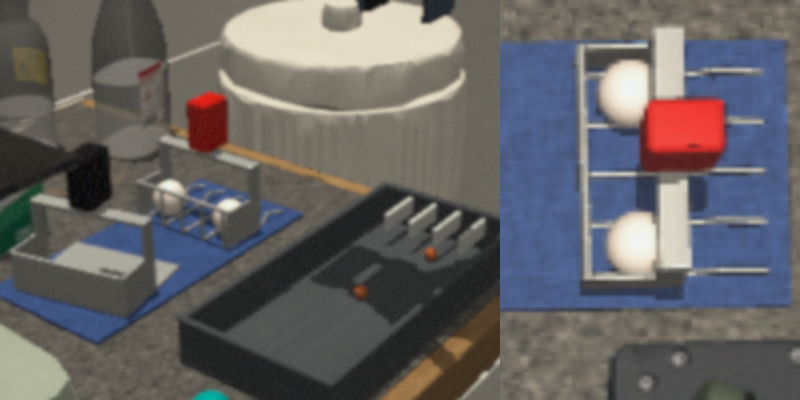

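The composite shows the scoop standing upright on the mat with both white balls in it, at (628,92) and (633,243). Both brown balls are in the tray and the arm is clear, so I'm handing in.

```bash
python3 -c "
from workcell import env
print(env.job_done())"
```

```text
the job is handed in; nothing more can be done
None
```

The slotted scoop stands released on the blue mat with both white balls in it, both brown balls are in the tray, and the job is handed in at about 18 s; no verdict came back.

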